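# Find the sound rubber foot by squeezing and fit it to the hot plate

## Task

The upturned hot plate has lost one foot, and three used feet stand on the tray: going along the tray from the robot's left to its right, gently press each foot's rubber pad straight down by about 6 mm (never beyond 9 mm), hold it a moment and feel how hard it pushes back; one is perished and limp, one has gone hard, and the sound one lies between. Put the sound foot, rubber up, fully home in the empty socket, let go, and press its pad down by the same 6 mm once more, holding it a moment, to prove the fit, then come away. Leave the other two feet standing on the tray and do not disturb the sauce bottle, the shaker or the cup.

Things in the scene. Friction and masses are not known exactly. Their poses are not given: they have to be found in the camera images.
- tray: Flat tan plastic tray, 150 mm along its x, 300 mm along its y, fixed; its floor is 6 mm, its rim 12 mm above its origin, which lies under its centre, 0 to 8 mm above the counter (the tray's skirt hides the gap). Three feet stand on it in a row along its y axis, at about y = +95 mm (the robot's left), 0, and -95 mm (the robot's right), each up to 12 mm off.
- hotplate: White electric hot plate lying upside down, fixed, 240 mm along its x, 210 mm along its y; its bottom plate faces up, 70 mm above the counter. Origin: its centre, on the counter. Sockets lie at its corners, x = -70 or +70 mm, y = -65 or +65 mm; three carry feet that stand 32 mm above the plate, the one at (+70, +65) mm is empty.
- socket (a point): Centre of the mouth of the empty round socket, at the level of the hot plate's upward face (70 mm above the counter). The hole is 40 mm in diameter, 10 mm deep, flat-bottomed (white inside), with a 2 mm chamfer.
- foot_a_mid (a point): One of three like-looking loose feet: an upright steel cup, 36 mm in diameter, 30 mm high, 2.5 mm chamfer round its base, topped by a springy black rubber pad 30 mm in diameter and 12 mm high (42 mm in all, about 90 g). This point: on its axis, 21 mm above its base; z up. Take it by the steel cup; seated, 20 mm of the cup stands above the hot plate.
- foot_a_base (a point): Centre of that foot's flat base. Which of the three is perished, sound or hardened differs in place from start to start and must be felt: pressed 6 mm, a perished foot pushes back with about 3 N, a sound one with 6 to 7 N, a hardened one with about 12 N, in proportion to depth.
- pad_a (a joint): How far that foot's rubber pad is pressed in, m: 0 when free, 0.011 when fully squashed; it springs back.
- foot_b_mid (a point): Another such foot, the same in looks and size; the same point.
- foot_b_base (a point): Centre of that foot's flat base.
- pad_b (a joint): How far that foot's rubber pad is pressed in, m: 0 when free, 0.011 when fully squashed; it springs back.
- foot_c_mid (a point): Another such foot, the same in looks and size; the same point.
- foot_c_base (a point): Centre of that foot's flat base.
- pad_c (a joint): How far that foot's rubber pad is pressed in, m: 0 when free, 0.011 when fully squashed; it springs back.
- sauce: Red plastic sauce bottle, 60 mm across and 150 mm tall, loose, upright, a bystander beyond the work. Origin: centre of its underside.
- shaker: Glass shaker with a steel cap, 48 mm across and 90 mm tall, loose, upright, a bystander beyond the work. Origin: centre of its underside.
- cup: White paper cup, 80 mm across its rim and 100 mm tall, loose, upright, a bystander beyond the work. Origin: centre of its underside.
There are look-alikes about, which are no part of the job. What is shaped like the part that bears foot_b_mid but pink is not meant. What is shaped like the part that bears foot_a_mid but white is not meant.

How it is judged:
On the way, in this order (a step that is already met when the one before it is completed fails the run):
1. the left-hand foot on the tray is pressed at least 4.5 mm for 0.2 s (((value of joint pad_a above 0.0045 m and y of foot_a_mid in the frame of tray between 0.05 and 0.15 m and x of foot_a_mid in the frame of tray between -0.075 and 0.075 m) or (value of joint pad_b above 0.0045 m and y of foot_b_mid in the frame of tray between 0.05 and 0.15 m and x of foot_b_mid in the frame of tray between -0.075 and 0.075 m) or (value of joint pad_c above 0.0045 m and y of foot_c_mid in the frame of tray between 0.05 and 0.15 m and x of foot_c_mid in the frame of tray between -0.075 and 0.075 m))), for 0.2 s.
2. then the middle foot likewise (((value of joint pad_a above 0.0045 m and y of foot_a_mid in the frame of tray between -0.05 and 0.05 m and x of foot_a_mid in the frame of tray between -0.075 and 0.075 m) or (value of joint pad_b above 0.0045 m and y of foot_b_mid in the frame of tray between -0.05 and 0.05 m and x of foot_b_mid in the frame of tray between -0.075 and 0.075 m) or (value of joint pad_c above 0.0045 m and y of foot_c_mid in the frame of tray between -0.05 and 0.05 m and x of foot_c_mid in the frame of tray between -0.075 and 0.075 m))), for 0.2 s.
3. then the right-hand foot likewise (((value of joint pad_a above 0.0045 m and y of foot_a_mid in the frame of tray between -0.15 and -0.05 m and x of foot_a_mid in the frame of tray between -0.075 and 0.075 m) or (value of joint pad_b above 0.0045 m and y of foot_b_mid in the frame of tray between -0.15 and -0.05 m and x of foot_b_mid in the frame of tray between -0.075 and 0.075 m) or (value of joint pad_c above 0.0045 m and y of foot_c_mid in the frame of tray between -0.15 and -0.05 m and x of foot_c_mid in the frame of tray between -0.075 and 0.075 m))), for 0.2 s.
4. a foot that is home in the socket, pressed by the fingers to between 4.5 and 8 mm for 0.2 s, pushes back with 4.5 to 8.9 N, as only the sound one does (((horizontal distance between foot_a_base and socket below 0.004 m and z of foot_a_base in the frame of socket below -0.0075 m and angle between foot_a_mid's own z axis and vertical below 0.1 rad and value of joint pad_a between 0.0045 and 0.008 m and contact force between the fingers and foot_a between 4.5 and 8.9 N) or (horizontal distance between foot_b_base and socket below 0.004 m and z of foot_b_base in the frame of socket below -0.0075 m and angle between foot_b_mid's own z axis and vertical below 0.1 rad and value of joint pad_b between 0.0045 and 0.008 m and contact force between the fingers and foot_b between 4.5 and 8.9 N) or (horizontal distance between foot_c_base and socket below 0.004 m and z of foot_c_base in the frame of socket below -0.0075 m and angle between foot_c_mid's own z axis and vertical below 0.1 rad and value of joint pad_c between 0.0045 and 0.008 m and contact force between the fingers and foot_c between 4.5 and 8.9 N))), for 0.2 s.
At the end, for the whole second after the job is handed in: A foot stands upright in the empty socket, its base at least 7.5 mm below the hot plate's upward face and within 4 mm of the socket's axis, released, its pad sprung back; the other two feet stand upright on the tray (((horizontal distance between foot_a_base and socket below 0.004 m and z of foot_a_base in the frame of socket below -0.0075 m and angle between foot_a_mid's own z axis and vertical below 0.1 rad and value of joint pad_a below 0.001 m and contact force between the fingers and foot_a below 0.1 N and angle between each of foot_b_mid, foot_c_mid's own z axis and vertical below 0.15 rad and z of each of foot_b_mid, foot_c_mid in the frame of tray below 0.033 m and x of foot_b_mid in the frame of tray between -0.075 and 0.075 m and y of foot_b_mid in the frame of tray between -0.15 and 0.15 m and x of foot_c_mid in the frame of tray between -0.075 and 0.075 m and y of foot_c_mid in the frame of tray between -0.15 and 0.15 m) or (horizontal distance between foot_b_base and socket below 0.004 m and z of foot_b_base in the frame of socket below -0.0075 m and angle between foot_b_mid's own z axis and vertical below 0.1 rad and value of joint pad_b below 0.001 m and contact force between the fingers and foot_b below 0.1 N and angle between each of foot_a_mid, foot_c_mid's own z axis and vertical below 0.15 rad and z of each of foot_a_mid, foot_c_mid in the frame of tray below 0.033 m and x of foot_a_mid in the frame of tray between -0.075 and 0.075 m and y of foot_a_mid in the frame of tray between -0.15 and 0.15 m and x of foot_c_mid in the frame of tray between -0.075 and 0.075 m and y of foot_c_mid in the frame of tray between -0.15 and 0.15 m) or (horizontal distance between foot_c_base and socket below 0.004 m and z of foot_c_base in the frame of socket below -0.0075 m and angle between foot_c_mid's own z axis and vertical below 0.1 rad and value of joint pad_c below 0.001 m and contact force between the fingers and foot_c below 0.1 N and angle between each of foot_a_mid, foot_b_mid's own z axis and vertical below 0.15 rad and z of each of foot_a_mid, foot_b_mid in the frame of tray below 0.033 m and x of foot_a_mid in the frame of tray between -0.075 and 0.075 m and y of foot_a_mid in the frame of tray between -0.15 and 0.15 m and x of foot_b_mid in the frame of tray between -0.075 and 0.075 m and y of foot_b_mid in the frame of tray between -0.15 and 0.15 m))); the robot touches nothing.
It fails at once if a rubber pad is pressed deeper than 9 mm (value of joint any of pad_a, pad_b, pad_c above 0.009 m).
It fails at once if a foot is rammed into the hot plate with more than 40 N (contact force between any of foot_a, foot_b, foot_c and hotplate above 40 N).
It fails at once if the sauce bottle, shaker or cup is moved by more than 20 mm (distance of any of sauce, shaker, cup from where it was at the start of the episode above 0.02 m).
It also fails if it takes over 70 s, if anything falls off the work surface, if the arm or the gripper's body presses on something with over 40 N, if the wrist force passes 120 N, or if a joint passes its speed limit or range.

## Robot

A 6-joint arm with a two-finger parallel gripper is mounted at the origin on the work surface. World frame = base frame: x ahead of the robot, y to its left, z up, the work surface at z = 0. Lengths are in m, angles in rad, forces in N, time in s.
With the tool pointing down it reaches from about 0.375 to 0.925 m from the base axis. Payload 5.7 kg.
Tool frame: the origin (TCP) lies midway between the tips of the shut fingers; the grasp point (between the pads) lies 19 mm behind it; z points along the fingers, x is the direction in which the jaws open and shut, and the axes are right-handed (so a half turn about z gives the same grasp; the last joint's range is limited). The gripper opens to 88 mm and grips with 3 to 60 N. Pads are 20 mm wide; open, the fingers measure 115 mm over their backs; the gripper's body (75 mm by 178 mm) begins 61 mm behind the grasp point.
Start: joints at [-1.447, 0.359, 1.51, -0, 1.272, -0.115], TCP at [0.142, -0.583, 0.223] pointing down, gripper open.
Joint ranges: [-2.97, 2.97], [-1.01, 2.36], [0.21, 2.38], [-0.96, 4.11], [0.2, 2.71], [-2.98, 2.98]. Speed limits (rad/s): [2.39, 2.39, 3.14, 3.14, 3.14, 3.14].

## Interface

Orientations are given as a unit quaternion [x, y, z, w].
In Python, from bench import move_ptp, servo_line, goto_joints, move_gripper, sleep, inverse_kinematics, capture, PlanningError, close_job, spot_in, silhouettes, current_clock, current_joint_pos, current_qvel, current_joint_torque, current_position, current_orientation, current_force, current_torque, current_finger_gap gives the robot as it stands. Calls block until the motion is done:
- move_ptp(position, orientation): joint-space move of the TCP to a pose.
- servo_line(position, orientation=None, rate=0.15, contact_N=None): straight line of the TCP; orientation=None keeps the orientation; rate is the mean speed in m/s. With contact_N (N) it stops when the force on the tool has changed by that much, and returns True; else False.
- goto_joints(angles): joint-space move.
- move_gripper(opening): finger opening in m; the grip force is fixed at half the most; returns when the fingers have stopped.
- sleep(seconds).
- inverse_kinematics(position, orientation): joint angles nearest the present ones, or None.
- capture(name): name is "scene" or "top"; returns a dict with "image" (400x640x3 uint8, blue, green, red), "range_z" (400x640 float32, m along the optical axis (not along the pixel's ray), 0 where there is no reading), "intrinsics" (3x3 intrinsics, pixels), "R" (3x3) and "t" (3): a world point X has camera coordinates R X + t. Camera axes: x right, y down, z forward; pixel columns grow to the right and rows downward; lengths in m; the calibration is good to about 2 mm. A picture is of the moment at which its call begins.
A pose or a line that the arm cannot do raises PlanningError and nothing moves.
- close_job(): hands the job in, once; it reports no verdict.
Trained networks look in the newest picture that a camera, given by its name, has taken for a name from the list of things; names that differ only in an ending like _2 or _b are one class to them, and where a whole thing is asked for, a point or a joint stands for the part that bears it (a point fixed in the world has none). Each returns a list of dicts, best first, with "conf" (0 to 1); they miss things now and then, are a little off and sometimes report something else, mostly with a low value. They report only what shows in the picture. A call takes as long as a camera call. They do not tell look-alikes from the thing itself.
- spot_in(camera, query): "xy" ([column, row] in pixels, amid what is visible of it).
- silhouettes(camera, query): "region" (400x640 bool, what is visible of it) and "xy" ([column, row] in pixels, amid what is visible of it).
Readings, each from a call of its own:
- current_clock(): time.
- current_joint_pos(): joint angles.
- current_qvel(): joint speeds.
- current_joint_torque(): joint torques, N m.
- current_position(): TCP position.
- current_orientation(): TCP orientation.
- current_force(): force on the tool from outside, world axes, zero at the start.
- current_torque(): the same for the moment, N m.
- current_finger_gap(): finger opening in m.
Only numpy, scipy, OpenCV 4.12 (cv2) and the standard library are available. Lean on these libraries where they do the work, as an engineer would, in place of code of your own. Each camera call takes 0.05 s, during which the arm holds its last target. There are 200 camera calls.

## Working session

There is one attempt and no reset: what is moved stays moved. The work goes in short steps, each a Python script; the robot and the scene stay as the last script left them, time stands still between calls to the robot, and variables do not carry over. Pictures are saved under pics/ and viewed, about 8 in all and at most 12, crops included, and the job is handed in when it is done.

```bash
ls; mkdir -p pics
cat > h.py <<'E'
import numpy as np, cv2
from bench import *
def world(c,u,v,z):
    K,R,t=c["intrinsics"],c["R"],c["t"]
    return R.T@(np.linalg.inv(K)@np.array([u,v,1.])*z-t)
def cloud(c):
    K,R,t=c["intrinsics"],c["R"],c["t"]; Z=c["range_z"]
    v,u=np.mgrid[:400,:640]
    P=np.stack([(u-K[0,2])/K[0,0]*Z,(v-K[1,2])/K[1,1]*Z,Z],-1)
    W=(P-t)@R; W[Z<=0]=np.nan
    return W
E
python3 - <<'E'
from h import *
for n in ("scene","top"):
    c=capture(n); cv2.imwrite(f"pics/{n}0.png",c["image"]); W=cloud(c)
    print(n,"cam at",-c["R"].T@c["t"], "axis",c["R"][2])
    for q in ("foot_a_mid","tray","hotplate","sauce","shaker","cup"):
        for d in silhouettes(n,q):
            w=W[d["region"]]; w=w[~np.isnan(w[:,0])]
            print(q,round(d["conf"],2),np.round(d["xy"]),d["region"].sum(),np.round(np.median(w,0),3) if len(w) else None,np.round(np.percentile(w[:,2],[2,98]),3) if len(w) else None)
print(current_clock(),current_position(),current_orientation(),current_force())
E
```

```text
pics
scene cam at [ 1.13448236 -0.05451926  0.78811002] axis [-0.58684521 -0.00493049 -0.80968413]
foot_a_mid 0.79 [235. 169.] 261 [ 0.523 -0.274  0.041] [0.011 0.055]
foot_a_mid 0.78 [185. 171.] 261 [ 0.523 -0.389  0.03 ] [0.002 0.042]
foot_a_mid 0.57 [287. 254.] 745 [ 0.767 -0.129  0.075] [0.006 0.091]
tray 0.75 [268. 184.] 5509 [ 0.54  -0.188  0.011] [0.002 0.018]
hotplate 0.64 [413. 178.] 8682 [0.573 0.157 0.068] [0.016 0.1  ]
sauce 0.58 [342. 264.] 1248 [ 0.794 -0.012  0.096] [0.008 0.15 ]
shaker 0.62 [287. 253.] 794 [ 0.766 -0.129  0.067] [-0.001  0.091]
cup 0.76 [424. 254.] 1767 [0.763 0.154 0.063] [0.003 0.099]
top cam at [ 0.42813332 -0.03886927  0.99934066] axis [ 0.1928432  -0.02268009 -0.98096744]
foot_a_mid 0.61 [470. 252.] 304 [ 0.511 -0.389  0.038] [-0.001  0.045]
tray 0.63 [382. 242.] 8205 [ 0.52  -0.189  0.013] [0.009 0.02 ]
sauce 0.76 [298. 129.] 876 [ 0.762 -0.011  0.101] [0.011 0.153]
sauce 0.48 [382. 247.] 232 [ 0.516 -0.181  0.053] [0.017 0.058]
shaker 0.85 [354. 142.] 587 [ 0.742 -0.129  0.085] [-0.     0.093]
shaker 0.25 [300. 130.] 825 [ 0.762 -0.01   0.102] [0.02  0.153]
cup 0.29 [334. 238.] 196 [ 0.531 -0.088  0.054] [0.021 0.058]
0.7 [ 0.14190884 -0.58293226  0.22264045] [ 7.86297700e-01 -6.17847816e-01 -3.18642877e-05 -3.75562605e-05] [-0.13666968  0.13852672 -0.29237838]
```

View pics/scene0.png

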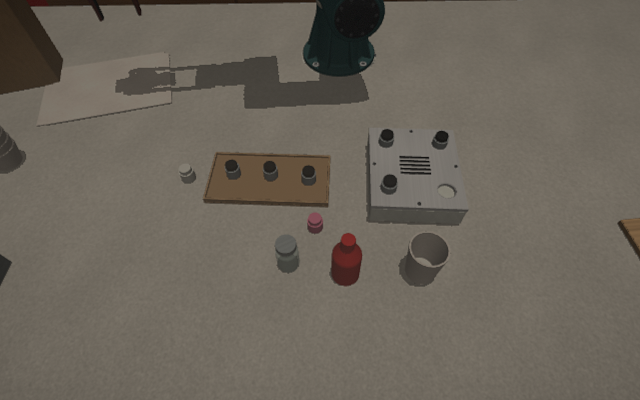

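View pics/top0.png

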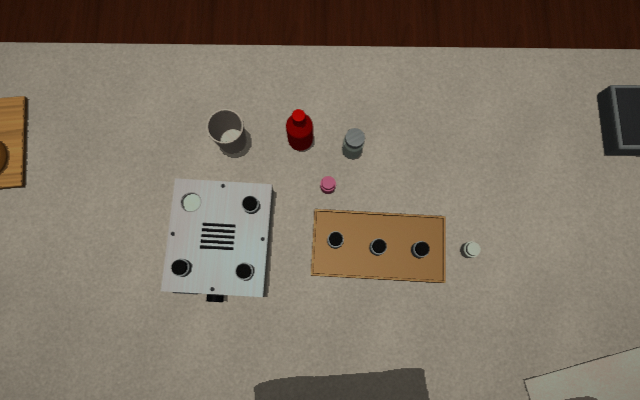

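Both pictures agree. In the top view the loose feet stand at about (335,240), (379,247) and (421,249), left to right for the robot. The empty socket is at (191,203) and the fitted feet at (250,204), (180,267) and (245,271). The pink look-alike is at (328,184) and the white one at (471,249). Next I'll measure precisely.

```bash
cat > m.py <<'E'
from h import *
def ray(c,uv,z):
    K,R,t=c["intrinsics"],c["R"],c["t"]; o=-R.T@t
    d=R.T@np.linalg.inv(K)@np.array([*uv,1.]); return o+d*(z-o[2])/d[2]
def blob(c,uv,thr=None):
    g=c["image"].max(2); u,v=map(int,uv); 
    p=cv2.resize(g[v-16:v+17,u-16:u+17],None,fx=8,fy=8,interpolation=cv2.INTER_CUBIC)
    m=(p<(thr or 45)).astype(np.uint8)
    n,l,s,ce=cv2.connectedComponentsWithStats(m)
    k=1+np.argmin(np.hypot(*(ce[1:]-132).T)+ (s[1:,4]<1500)*1e3)
    return (ce[k]+.5)/8-.5+[u-16,v-16], s[k,4]/64, s[k,2:4]/8
if __name__=="__main__":
    P={"top":[(335,240),(379,247),(421,249),(250,204),(180,267),(245,271)],"scene":[(308,174),(270,169),(232,167),(390,183),(441,138),(387,135)]}
    for n in P:
        c=capture(n); W=cloud(c); r=[]
        for i,uv in enumerate(P[n]):
            b,a,s=blob(c,uv); w=W[int(b[1])-3:int(b[1])+4,int(b[0])-3:int(b[0])+4].reshape(-1,3)
            z=(.046 if i<3 else .096); X=ray(c,b,z); r.append(X)
            print(n,i,b.round(1),round(a),s,X.round(4),"depth",np.nanmedian(w,0).round(4),np.nanstd(w[:,2]).round(4))
        s=r[3]+r[4]-r[5]; print("socket",s.round(4),"sides",np.linalg.norm(r[3]-r[5]),np.linalg.norm(r[4]-r[5]),"dirs",np.degrees(np.arctan2(*(r[3]-r[5])[1::-1])),np.degrees(np.arctan2(*(r[4]-r[5])[1::-1])))
        T=W[(W[...,2]>.003)&(W[...,2]<.022)&(abs(W[...,0]-.52)<.12)&(abs(W[...,1]+.19)<.1)]
        print("tray floor z",np.median(W[(abs(W[...,0]-.48)<.02)&(abs(W[...,1]+.19)<.1)][:,2]),"counter",np.median(W[(abs(W[...,0]-.65)<.02)&(abs(W[...,1]+.22)<.05)][:,2]),"plate",np.median(W[(abs(W[...,0]-.58)<.05)&(abs(W[...,1]-.16)<.05)][:,2]))
        # socket hole: bright blob
        print("tray", [np.round(x,3) for x in cv2.minAreaRect(T[:,:2].astype(np.float32)*1000)])
E
python3 m.py
```

```text
top 0 [335.2 238.6] 138 [13.25  13.375] [ 0.5333 -0.0894  0.046 ] depth [ 0.5336 -0.0884  0.0551] 0.0016
top 1 [378.7 245.8] 141 [13.75  13.375] [ 0.5177 -0.1841  0.046 ] depth [ 0.5187 -0.1814  0.0549] 0.0014
top 2 [421.6 248.4] 147 [13.875 13.5  ] [ 0.5121 -0.2779  0.046 ] depth [ 0.5122 -0.2744  0.055 ] 0.0016
top 3 [249.4 203. ] 156 [14.25  14.375] [0.6021 0.0924 0.096 ] depth [0.601  0.0924 0.1031] 0.0016
top 4 [179.  266.9] 177 [15.375 14.625] [0.4698 0.2305 0.096 ] depth [0.4714 0.2286 0.1026] 0.0015
top 5 [243.2 270.7] 164 [14.75 14.25] [0.4622 0.1007 0.096 ] depth [0.4634 0.1002 0.1028] 0.0015
socket [0.6098 0.2221 0.096 ] sides 0.14015689974963838 0.12993562164487074 dirs -3.4143200581547117 86.64054340326277
tray floor z 0.012931463525040654 counter 0.00087098858167256 plate 0.07078949042799615
tray [array([ 520.627, -190.065]), array([199.989, 238.903]), np.float64(89.928)]
scene 0 [308.1 171.1] 104 [11.375 11.   ] [ 0.5334 -0.0891  0.046 ] depth [ 0.5383 -0.0891  0.0524] 0.0012
scene 1 [269.3 166.5] 101 [11.5  11.25] [ 0.5177 -0.1835  0.046 ] depth [ 0.5217 -0.1834  0.0527] 0.0014
scene 2 [231.  165.2] 101 [11.875 10.75 ] [ 0.5122 -0.2773  0.046 ] depth [ 0.5176 -0.2754  0.0523] 0.0014
scene 3 [389.6 180.7] 129 [13.125 12.375] [0.6038 0.0925 0.096 ] depth [0.6057 0.0905 0.101 ] 0.0012
scene 4 [441.3 136.3] 113 [13.375 11.25 ] [0.472  0.2302 0.096 ] depth [0.4754 0.2279 0.1005] 0.0013
scene 5 [386.8 134.6] 107 [12.25 11.75] [0.4644 0.1007 0.096 ] depth [0.4667 0.0984 0.1007] 0.001
socket [0.6114 0.222  0.096 ] sides 0.1396403210301728 0.12965102617939195 dirs -3.36045299708672 86.63727627136791
tray floor z 0.01078018954867967 counter -0.0015743230399667455 plate 0.0687184721821933
tray [array([ 523.243, -189.977]), array([199.886, 163.806]), np.float64(89.988)]
```

```bash
cat > p.py <<'E'
from h import *
Q=[1,0,0,0]
def F(n=8):
    r=[]
    for _ in range(n): r.append(current_force()[2]); sleep(.02)
    return np.mean(r),np.std(r)
def press(x,y,top,ztarget_depth=.006,clear=.012):
    servo_line([x,y,top+clear],Q,rate=.1); sleep(.25)
    f0,s=F(); print("f0",f0,s)
    hit=servo_line([x,y,top-.004],Q,rate=.015,contact_N=0.9); sleep(.1)
    z=current_position()[2]; D=[]; print("hit",hit,z)
    k=z0=None; zc=z
    for i in range(12):
        f,_=F(6); zz=current_position()[2]; D.append((zz,f-f0))
        A=np.array([d for d in D if d[1]>.35])
        if len(A)>=3:
            p=np.polyfit(A[:,0],A[:,1],1); k=-p[0]; z0=-p[1]/p[0]
            if z0-zz>=ztarget_depth-.0003: break
            zc=max(zc-.0012,z0-ztarget_depth)
        else: zc-=.0007
        servo_line([x,y,zc],Q,rate=.015)
    sleep(.4); f,_=F(); zz=current_position()[2]
    print("D",np.round(np.array(D)*[1000,1],2).tolist())
    print(f"k {k:.0f} N/m top {z0:.4f} depth {1000*(z0-zz):.2f} mm force {f-f0:.2f} t {current_clock():.1f}")
    servo_line([x,y,top+.02],Q,rate=.1)
    return k,z0
E
python3 - <<'E'
from p import *
move_gripper(0.0)
move_ptp([.534,-.0895,.12],Q)
print(current_clock(),current_position(),current_joint_pos())
press(.534,-.0895,.054)
E
```

```text
4.4167 [ 0.53418115 -0.09039181  0.12016932] [-2.94999687e-01  3.92757068e-01  1.75169248e+00 -2.48285809e-04
  9.96629208e-01 -2.93605707e-01]
f0 0.04738492396594671 0.487529245988637
hit True 0.05175111238795893
D [[51.76, 1.64], [51.03, 1.38], [50.32, 1.95]]
k 207 N/m top 0.0590 depth 8.69 mm force 2.26 t 7.8
```

Force noise is about 0.5 N per sample, so my line fit was useless and that press stopped short, at roughly 4 mm. The depth images put the tray floor at 12.1 mm, so the pad tops are at about 54.1 mm. I'll press to an absolute height and average more samples.

```bash
cat > p2.py <<'E'
from h import *
Q=[1,0,0,0]
def F(n=30):
    r=[]
    for _ in range(n): r.append(current_force()[2]); sleep(.01)
    return np.mean(r)
def press(x,y,top,depths=(.003,.006),clear=.006):
    servo_line([x,y,top+clear],Q,rate=.1); sleep(.2); f0=F(); D=[]
    for d in depths:
        servo_line([x,y,top-d],Q,rate=.02); sleep(.25)
        D.append((current_position()[2],F(40)-f0))
    D=np.array(D); k=(D[-1,1]-D[0,1])/(D[0,0]-D[-1,0])
    print(np.round(D,4).tolist(),f"f0 {f0:.2f} k {k:.0f} top {D[-1,0]+D[-1,1]/k:.4f} t {current_clock():.1f} pos {np.round(current_position(),4)}")
    servo_line([x,y,top+.02],Q,rate=.1)
    return D
E
python3 - <<'E'
from p2 import *
press(.534,-.0895,.0541)
E
```

```text
[[0.0512, 1.5051], [0.0482, 3.0084]] f0 0.11 k 494 top 0.0543 t 11.0 pos [ 0.5341 -0.0895  0.0481]
```

Left foot: about 500 N/m and 3.0 N at 6 mm, so it is the perished one, and the fitted top of 54.3 mm matches. Now the other two.

Run:
```python
from p2 import *
for x,y in((.5185,-.184),(.513,-.278)):
    servo_line([x,y,.075],Q,rate=.15)
    press(x,y,.0541)
c=capture("top"); 
cv2.imwrite("pics/t1.png",cv2.resize(c["image"][180:300,150:500],None,fx=2,fy=2))
```

```text
[[0.0514, 6.0315], [0.049, 11.0563]] f0 0.01 k 2033 top 0.0544 t 15.0 pos [ 0.5188 -0.1842  0.0489]
[[0.0513, 3.4821], [0.0484, 6.4931]] f0 0.10 k 1032 top 0.0547 t 19.0 pos [ 0.5132 -0.2781  0.0484]
```

View pics/t1.png

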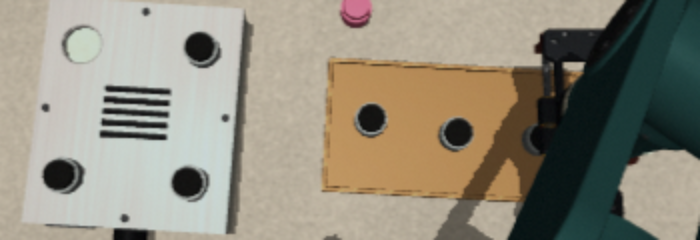

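Right foot: about 1030 N/m and 6.5 N, so it is the sound one; the middle foot is the hardened one. In the crop the two left feet are upright and in place, and the arm hides the right one. Now I'll grasp the right foot high on its cup, with the tips 13.5 mm above its base.

Run:
```python
from p2 import *
x,y=.513,-.278
servo_line([x,y,.10],Q,rate=.2); move_gripper(.065)
servo_line([x,y,.0259],Q,rate=.08); move_gripper(0.0)
print(current_finger_gap(),current_position(),current_force())
servo_line([x,y,.16],Q,rate=.1); print(current_finger_gap())
sleep(.2);print(F(),current_clock())
move_ptp([.52,0,.19],Q); move_ptp([.6106,.222,.16],Q)
sleep(.3); print(current_finger_gap(),current_position(),current_clock())
c=capture("scene"); cv2.imwrite("pics/s2.png",cv2.resize(c["image"][90:240,330:510],None,fx=4,fy=4))
```

```text
0.035012406181087426 [ 0.51307751 -0.27803133  0.02609486] [0.09446857 0.83753928 2.73298439]
0.03474944801422103
-0.8975446594387563 24.4083
0.0353453566043729 [0.61071873 0.22082933 0.16043466] 26.75
```

View pics/s2.png

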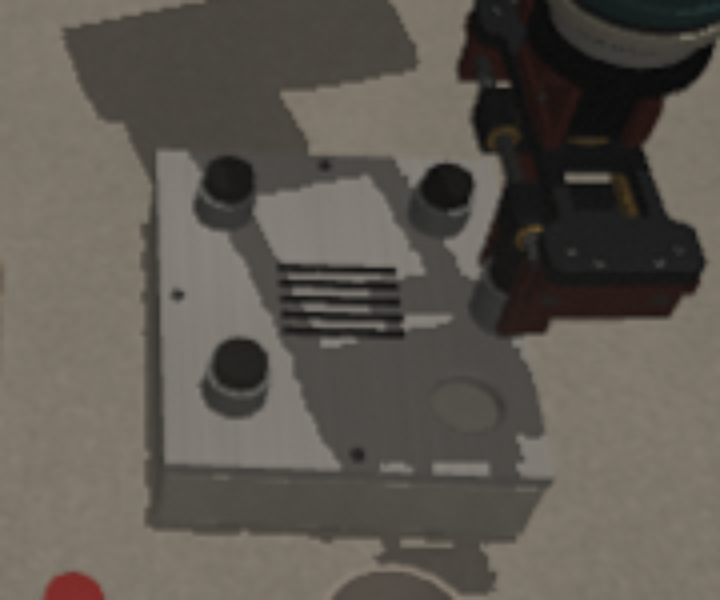

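The foot is held (gap 35 mm) above the socket, upright between the fingers, and the socket is empty at about crop (468,403). Inserting slowly with a force stop.

Run:
```python
from p2 import *
x,y=.6106,.222
servo_line([x,y,.092],Q,rate=.1); sleep(.3); print(current_position(),F(15))
h=servo_line([x,y,.0732],Q,rate=.02,contact_N=5); sleep(.2)
r=[]
for _ in range(30): r.append(current_force()); sleep(.01)
print(h,current_position(),np.mean(r,0),current_clock())
```

```text
[0.61092069 0.2220957  0.09259108] -0.8473651163190006
True [0.61032053 0.22192368 0.07393966] [-0.24651746  0.01218686  5.69678426] 29.35
```

Run:
```python
from p2 import *
x,y=.6106,.222
move_gripper(.06); servo_line([x,y,.16],Q,rate=.1)
move_ptp([.55,.02,.2],Q)
import m
n="top"; c=capture(n)
r=[]
for i,uv in enumerate([(249,203),(179,267),(243,271),(190,202)]):
    try: b,a,s=m.blob(c,uv); X=m.ray(c,b,.096); r.append(X); print(b.round(1),round(a),X.round(4))
    except Exception as e: print(i,e)
W=cloud(c); print("top depth",[np.nanmedian(W[v-3:v+3,u-3:u+3,2]).round(4) for u,v in((190,202),(179,267),(249,203))],current_clock())
cv2.imwrite("pics/t3.png",cv2.resize(c["image"][160:310,140:480],None,fx=2,fy=2))
```

```text
[251.5 206.2] 599 [0.5953 0.0878 0.096 ]
[177.5 266.2] 981 [0.4713 0.2337 0.096 ]
[243.2 270.7] 156 [0.4622 0.1007 0.096 ]
[191.2 203.4] 926 [0.601  0.2133 0.096 ]
top depth [np.float64(0.6232), np.float64(0.6254), np.float64(0.5877)] 31.875
```

View pics/t3.png

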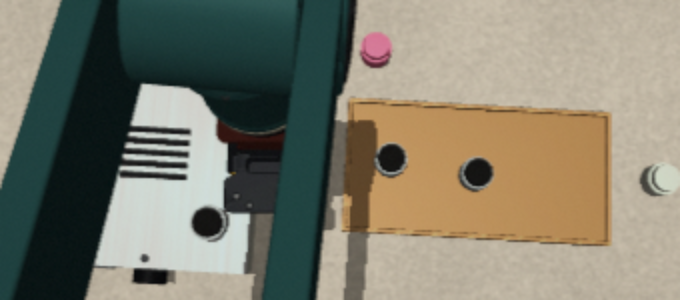

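The arm blocks the socket in the top view, while the two rejected feet stand on the tray at crop (391,159) and (477,173). I'll check the socket from the scene camera.

Run:
```python
from p2 import *
import m
c=capture("scene")
for uv in [(390,181),(441,136),(446,183)]:
    try: b,a,s=m.blob(c,uv); print(b.round(1),round(a),s,m.ray(c,b,.096).round(4))
    except Exception as e: print(e)
cv2.imwrite("pics/s4.png",cv2.resize(c["image"][90:240,330:510],None,fx=4,fy=4))
```

```text
[389.6 180.7] 130 [13.125 12.375] [0.6038 0.0925 0.096 ]
[441.3 136.3] 112 [13.375 11.25 ] [0.4719 0.2301 0.096 ]
[449.4 182.9] 138 [13.875 12.625] [0.6116 0.2221 0.096 ]
```

View pics/s4.png

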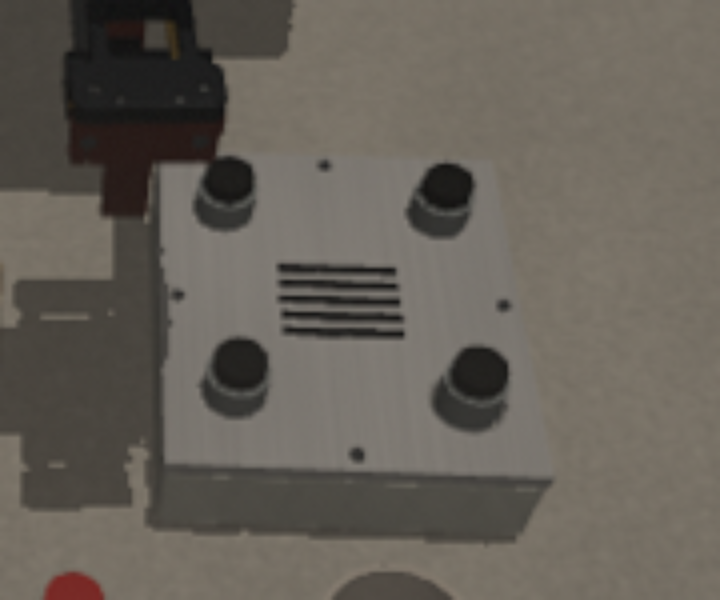

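The foot sits in the socket, level with its neighbours (crop (477,372)), and its measured axis is within 0.3 mm of the predicted socket axis. Now the proof press.

Run:
```python
from p2 import *
x,y=.6106,.222
move_gripper(0.0)
move_ptp([x,y,.15],Q)
D=press(x,y,.1022,depths=(.003,.0062))
print(D)
servo_line([x,y,.19],Q,rate=.15)
```

```text
[[0.0994, 3.2913], [0.0963, 6.4554]] f0 0.10 k 1027 top 0.1026 t 36.9 pos [0.6108 0.2221 0.0964]
[[0.09941702 3.29133313]
 [0.09633534 6.45540437]]
```

Run:
```python
from p2 import *
import m
move_ptp([.5,-.0,.25],Q)
c=capture("scene"); b,a,s=m.blob(c,(446,183)); print(b,m.ray(c,b,.096).round(4))
for q in("sauce","shaker","cup"):
    print(q,[np.round(d["xy"]) for d in spot_in("scene",q)[:1]])
cv2.imwrite("pics/s5.png",c["image"][80:300,160:520])
close_job()
```

```text
[449.42948844 182.87866904] [0.6116 0.2221 0.096 ]
sauce [array([344., 264.])]
shaker [array([285., 254.])]
cup [array([423., 253.])]
the job is handed in; nothing more can be done
```

View pics/s5.png

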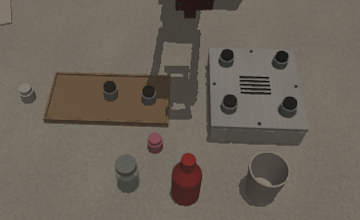

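The sound foot (the right-hand one) is home in the empty socket, and I have handed the job in; no verdict was reported. The clock read 36.9 s at the proof press, against the 70 s limit.

| Foot on the tray | Stiffness | Force at full press | Verdict |
|---|---|---|---|
| Left | about 0.5 N/mm | 3.0 N at about 6 mm | perished |
| Middle | about 2.0 N/mm | 11.1 N at about 5.4 mm | hardened |
| Right | about 1.0 N/mm | 6.5 N at about 6 mm | sound |

- **Fit:** after release, the foot's axis was within 0.3 mm of where I expected the socket axis to be, measured in the scene camera. Its pad top is at about 102.5 mm, against 102 mm when fully home.
- **Proof press:** it pushed back with 6.5 N at about 6 mm.
- **Surroundings:** in the last picture the other two feet stand on the tray. The sauce bottle, shaker and cup are within 2 pixels of where they started, and the robot is clear of everything.

**What went wrong or disagreed:**
- My first press of the left foot stopped short, at about 4 mm, because of force noise (about 0.5 N per sample), so I pressed it again to depth before moving on.
- The two cameras disagree by about 1.7 mm in x, so I used their average.
- The top camera could not confirm the seating because the arm blocked its view; the scene camera and the pad's contact height did.

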